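# Lock the slotted disc with its bar

## Robot

A 6-joint arm with a two-finger parallel gripper is mounted at the origin on a cart in front of the work surface, level with it; the furniture and walls round the work are solid. World frame = base frame: x ahead of the robot, y to its left, z up, the work surface at z = 0. Lengths are in m, angles in rad, forces in N, time in s.
With the tool pointing down it reaches from about 0.25 to 0.775 m from the base axis. Payload 4 kg.
Tool frame: the origin (TCP) lies midway between the tips of the shut fingers; the grasp point (between the pads) lies 19 mm behind it (robot.pinch_z is the distance from the TCP to the grasp point, in m); x points along the fingers, y is the direction in which the jaws open and shut, and the axes are right-handed (so a half turn about x gives the same grasp; the last joint's range is limited). The gripper opens to 94 mm and grips with 3 to 60 N. Pads are 16 mm wide; open, the fingers measure 119 mm over their backs; the gripper's body (75 mm by 177 mm) begins 78 mm behind the grasp point.
Start: joints at [-1.365, 0.087, 1.371, -0, 1.684, -0.103], TCP at [0.167, -0.524, 0.206] pointing down, gripper open.
Joint ranges: [-3.1, 3.1], [-0.76, 2.03], [0.27, 2.55], [-1.08, 4.22], [0.17, 2.65], [-2.57, 2.57]. Speed limits (rad/s): [2.79, 2.79, 3.14, 3.14, 3.14, 3.14].

## Interface

Orientations are given as [roll, pitch, yaw] about the fixed x, y, z axes, in that order (R = Rz(yaw) Ry(pitch) Rx(roll)).
In Python, from bench import robot, imaging gives the robot as it stands. The module is installed in compiled form; this text tells all that it offers.
- The arm moves only by the tool drive_tool, never from a script. Its argument "commands" is a list that holds one entry, the list of rows, each a list of 4 numbers: the shift along the tool's x, y, z as a fraction of full scale, then the turn about the tool's x as a fraction of full scale. A call has 1 to 20 rows; each row shifts and turns the commanded pose from where the row before left it, along the tool's axes as they then stand; what a row does not reach is not made up. Full scale, the value 1, is 0.25 m for a shift and 360 degrees for a turn. A row lasts 1/10 s, in which the tool goes at most 50 mm and 8.59 degrees, less where a joint would pass 70% of its speed; a pose out of reach is approached as far as the arm can. A call with a number of a shift or a turn outside -1 to 1 is refused whole. A call with a gripper value outside its range is refused whole. "grip" is the opening, from 0 (shut) to 1 (fully open), set as the call begins (left out, the last holds). The fingers move at their own pace and stop on an object; the grip force is fixed at half the most. Time passes only in rows, so rows that do not move let the fingers close. It gives the time, the measured TCP pose, the force and the opening at its end, in the units of the state.
- robot.get_obs(): the state, without advancing time (a new reading comes with each control period).
- imaging.snapshot(name): name is "scene" or "top" or "wrist"; returns a dict with "pixels" (420x560x3 uint8, red, green, blue), "z_map" (420x560 float32, m along the optical axis (not along the pixel's ray), 0 where there is no reading), "mtx" (3x3 intrinsics, pixels), "extrinsics" (4x4, takes a point from world to camera coordinates). Camera axes: x right, y up, looking along -z (the intrinsics and any distortion apply to the point x, -y, -z); pixel columns grow to the right and rows downward; lengths in m; the calibration is good to about 2 mm. The wrist camera is an equidistant fisheye: a pixel r from the principal point sees the ray r / f radians off the axis. A picture is of the moment at which its call begins.
- robot.close_job(): hands the job in, once; it reports no verdict.
The state is a dict: "time": time; "joint_positions": joint angles; "qvel": joint speeds; "joint_torque": joint torques, N m; "tool_pos": TCP position; "ee_rot": TCP orientation; "wrist_force": force on the tool from outside, world axes, zero at the start; "wrist_torque": the same for the moment, N m; "width": finger opening in m.
Only numpy, scipy, OpenCV 4.12 (cv2) and the standard library are available. Lean on these libraries where they do the work, as an engineer would, in place of code of your own. Each camera call takes 0.05 s, during which the arm holds its last target.

## Task

Lock the bench fixture. With a fingertip or the outside of the fingers against the upright paddle, turn the slotted disc until its slot lines up with the locking bar, then push the bar by its upright lug straight through the disc until it is fully home in the keeper on the other side. Only push: do not pinch or lift the paddle or the bar, and leave the other things on the bench where they are.

Things in the scene. Friction and masses are not known exactly. Their poses are not given: they have to be found in the camera images.
- fixture: fixed plywood base of the fixture, 335 mm long, 12 mm thick; 124 mm wide round the disc, 64 mm wide behind it. Origin: on the bench top under the disc's axis. x is the bar's line and the way it is pushed, y to the left, z up. Low cheeks at x = -241 to -54 mm guide the bar (tops 27 mm above the bench; strap over them at x = -170 mm, top 37 mm)
- keeper (a point): middle of the mouth of the roofed keeper into which the bar's tip goes, 58 mm past the disc's axis along the fixture's x, 21 mm above the bench. The mouth is 18 mm wide and flared, the roof 37 mm above the bench, and the inner back wall, which stops the bar, lies 19 mm further on (77 mm past the disc's axis). Its floor is 2 mm lower than the guide's
- disc (a joint): angle of the aluminium disc (radius 50 mm, upright axis, top 33 mm above the bench), rad, counter-clockwise from above. One slot, 19 mm wide, open at the top, flared at both ends, runs right across. It lies along the bar at 0 and at 3.1416; either will do, to 0.1 rad. Stops at -0.3 and 3.44; starts at 0.5 to 2.65. It stays where left; turning takes about 1.5 N at the paddle
- paddle (a point): middle of the steel paddle that stands on the disc, 40 mm from its axis, 60 mm above the bench, square to the slot: seen along the bar's push it is on the left (+y of the fixture) at disc angle 0, towards the lug (-x) at 1.57, on the right at 3.14. 18 mm wide radially, 10 mm thick along the turn, from 33 to 77 mm above the bench. Its x axis is square to the broad faces that are pushed
- bar: loose steel locking bar, 160 x 12 x 12 mm, lying in the guide along the fixture's x axis, on a floor 15 mm above the bench, about 0.16 kg with its lug. Origin: centre of its underside; x points to the tip. It starts with the tip 54 to 64 mm short of the disc's axis.
- bar_tip (a point): end of the bar that goes through the disc, half-way up the bar (21 mm above the bench when it lies flat). When the bar is home against the keeper's back wall it is 77 mm past the disc's axis along the fixture's x.
- lug (a point): point in the middle of the upright lug on the bar, 40 mm behind the tip, 55 mm above the bench, where it is pushed. The lug is 12 x 12 mm, reaches from 27 to 73 mm above the bench, and passes along the open slot above the disc. It takes under 3 N to slide the bar.
- sand_block: bystander, loose on the bench: cork sanding block, 58 x 105 x 34 mm; origin at the centre of its underside; leave alone
- dowel: bystander, loose on the bench: painted round dowel lying down, 17 x 132 mm; origin at the centre of its underside; leave alone
- star: bystander, loose on the bench: cut-out wooden star lying flat, 81 x 77 x 12 mm; origin at the centre of its underside; leave alone
- masking_tape: bystander, loose on the bench: roll of masking tape lying flat, 98 mm across, 25 mm high; origin at the centre of its underside; leave alone
- black_jar: bystander, loose on the bench: black screw-top jar, 68 mm wide, 86 mm high; origin at the centre of its underside; leave alone
- filler_tub: bystander, loose on the bench: white screw-top tub, 72 mm wide, 68 mm high; origin at the centre of its underside; leave alone

How it is judged:
On the way, in this order (a step that is already met when the one before it is completed fails the run):
1. the slot is lined up with the bar ((value of joint disc between -0.13 and 0.13 rad or value of joint disc between 3.0116 and 3.2716 rad)), for 0.2 s.
2. the bar is through the disc and home in the keeper (x of bar_tip in the frame of fixture above 0.068 m), for 0.2 s.
At the end, for the whole second after the job is handed in: the tip of the bar is at least 68 mm past the disc's axis (within 9 mm of the keeper's back wall), within 8 mm of the bar line, the bar flat in its guide and at rest, and the slot is within 0.13 rad of the bar line ((value of joint disc between -0.13 and 0.13 rad or value of joint disc between 3.0116 and 3.2716 rad) and x of bar_tip in the frame of fixture above 0.068 m and y of bar_tip in the frame of fixture between -0.008 and 0.008 m and z of bar_tip in the frame of fixture between 0.012 and 0.03 m and linear speed of bar below 0.01 m/s and angle between bar's own z axis and vertical below 0.1 rad); the robot touches nothing.
It fails at once if the bar is lifted (its lug or its tip more than 12 mm above its height in the guide) (z of lug in the frame of fixture above 0.067 m or z of bar_tip in the frame of fixture above 0.033 m).
It fails at once if the lug is pinched (fingers press on its front and rear halves at once) (contact force between the fingers and bar_c2 above 2 N and contact force between the fingers and bar_c3 above 2 N).
It fails at once if the paddle is pinched (fingers press on both its halves at once) (contact force between the fingers and disc_c3 above 2 N and contact force between the fingers and disc_c4 above 2 N).
It fails at once if a bystander is moved more than 25 mm (distance of any of sand_block, dowel, star, masking_tape, black_jar, filler_tub from where it was at the start of the episode above 0.025 m).
It also fails if it takes over 48 s, if anything falls off the work surface, if the arm or the gripper's body presses on something with over 40 N, if the wrist force passes 120 N, or if a joint passes its speed limit or range.

## Working session

There is one attempt and no reset: what is moved stays moved. The work goes in short steps, Python scripts to look and compute and a tool call to move; the robot and the scene stay as the last step left them, time stands still between calls to the robot, and variables do not carry over. Pictures are saved under pics/ and viewed, and the job is handed in when it is done.

Besides the shell and the picture viewer there is one more tool, called after "Request:" as name([rows], argument=value, ...), one row to a line, values as JSON. drive_tool: Moves the arm, as the interface text tells. Shift numbers are shares of 0.25 m and turn numbers shares of 360 degrees, none past 1 either way. Its arguments: {"type":"object","properties":{"commands":{"type":"array","items":{"type":"array","items":{"type":"array","items":{"type":"number","minimum":-1,"maximum":1}}}},"grip":{"type":"number"}},"required":["commands"]}

```bash
mkdir -p pics; cat > h.py <<'E'
import numpy as np, cv2
from bench import robot, imaging
def snap(n,f):
    s=imaging.snapshot(n); cv2.imwrite('pics/'+f,s['pixels'][:,:,::-1]); np.savez('pics/'+f[:-4]+'.npz',**s); return s
def cloud(s):
    K=s['mtx'];T=np.linalg.inv(s['extrinsics']);z=s['z_map']
    v,u=np.indices(z.shape)
    x=(u-K[0,2])/K[0,0]*z;y=-(v-K[1,2])/K[1,1]*z
    P=np.stack([x,y,-z,np.ones_like(z)],-1)@T.T
    P=P[...,:3];P[z==0]=np.nan
    return P
E
python3 - <<'E'
from h import *
for n in('scene','top'):
    s=snap(n,n+'0.png');print(s['mtx'],np.linalg.inv(s['extrinsics']).round(3), {k for k in s})
o=robot.get_obs();print(o['time'],o['tool_pos'],o['ee_rot'],o['width'])
E
```

```text
[[409.76018891   0.         281.52219205]
 [  0.         409.76018891 207.37946986]
 [  0.           0.           1.        ]] [[-0.76   0.457 -0.463  0.088]
 [-0.65  -0.534  0.541  0.733]
 [ 0.     0.711  0.703  0.711]
 [ 0.     0.     0.     1.   ]] {'pixels', 'extrinsics', 'mtx', 'z_map'}
[[535.59969169   0.         278.75945584]
 [  0.         535.59969169 209.33941513]
 [  0.           0.           1.        ]] [[-0.02   0.998 -0.06   0.438]
 [-1.    -0.02  -0.004  0.219]
 [-0.005  0.06   0.998  1.713]
 [ 0.     0.     0.     1.   ]] {'pixels', 'extrinsics', 'mtx', 'z_map'}
0.1 [ 0.16701367 -0.52352375  0.20441829] [-1.65907017  1.56879843  1.79128836] 0.09394332526544183
```

View pics/scene0.png

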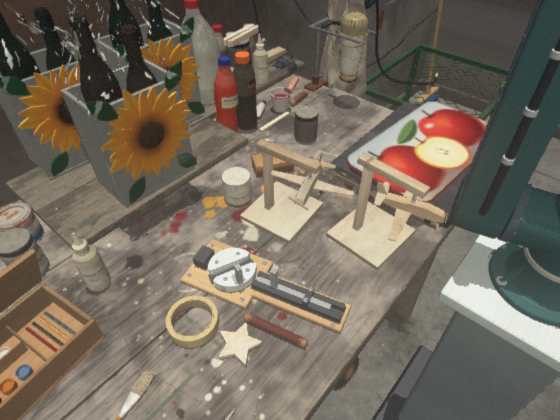

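View pics/top0.png

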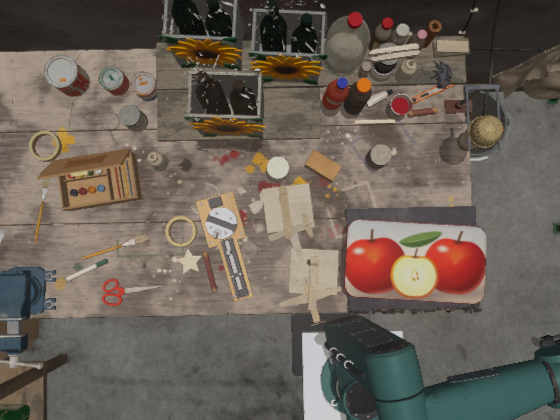

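```bash
python3 - <<'E'
from h import *
s=np.load('pics/top0.npz');P=cloud(s)
im=s['pixels'][:,:,::-1]
cv2.imwrite('pics/topz.png',cv2.resize(im[180:310,150:350],None,fx=4,fy=4,interpolation=cv2.INTER_CUBIC))
s2=np.load('pics/scene0.npz');im2=s2['pixels'][:,:,::-1]
cv2.imwrite('pics/scz.png',cv2.resize(im2[230:340,170:360],None,fx=4,fy=4,interpolation=cv2.INTER_CUBIC))
for (u,v) in [(220,225),(210,203),(238,290),(290,210),(293,190),(315,275),(320,260),(225,240),(180,230),(318,300),(260,280)]: print(u,v,P[v,u].round(3))
E
```

```text
220 225 [0.493 0.413 0.022]
210 203 [0.563 0.442 0.034]
238 290 [0.288 0.36  0.014]
290 210 [0.537 0.191 0.016]
293 190 [0.601 0.18  0.012]
315 275 [0.342 0.128 0.206]
320 260 [0.377 0.099 0.01 ]
225 240 [0.446 0.399 0.006]
180 230 [ 0.481  0.545 -0.007]
318 300 [ 0.25   0.108 -0.   ]
260 280 [0.317 0.29  0.002]
```

View pics/topz.png

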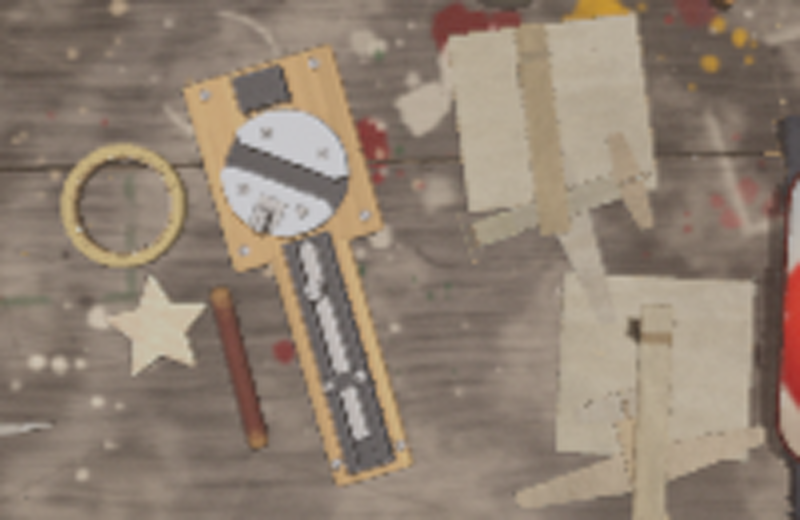

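View pics/scz.png

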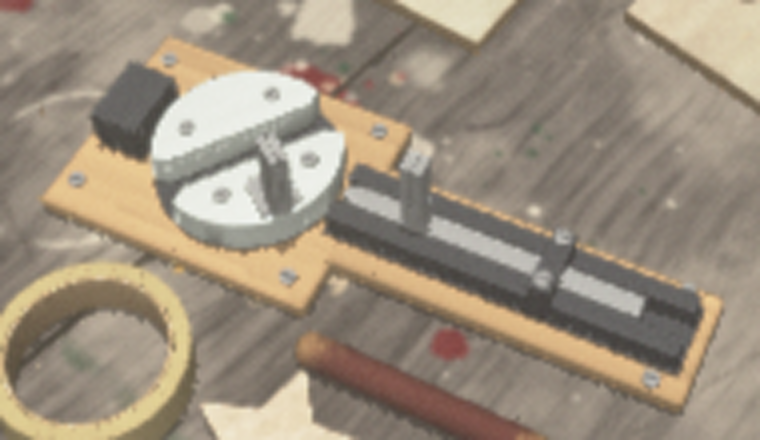

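```bash
cat >> h.py <<'E'
def ray(s,uv,z):
    K=s['mtx'];T=np.linalg.inv(s['extrinsics'])
    uv=np.atleast_2d(np.asarray(uv,float))
    d=np.c_[(uv[:,0]-K[0,2])/K[0,0],-(uv[:,1]-K[1,2])/K[1,1],-np.ones(len(uv))]@T[:3,:3].T
    o=T[:3,3]
    return o+d*((z-o[2])/d[:,2])[:,None]
E
python3 - <<'E'
from h import *
for n,roi in(('top',(190,182,260,305)),('scene',(170,230,360,340))):
    s=np.load(f'pics/{n}0.npz');im=s['pixels'][:,:,::-1].copy()
    hsv=cv2.cvtColor(np.ascontiguousarray(im),cv2.COLOR_BGR2HSV)
    x0,y0,x1,y1=roi
    def comp(m,name):
        M=np.zeros(m.shape,np.uint8);M[y0:y1,x0:x1]=m[y0:y1,x0:x1]
        k,l,st,c=cv2.connectedComponentsWithStats(M)
        for i in np.argsort(-st[1:,4])[:4]+1:
            if st[i,4]>25:print(n,name,st[i],c[i].round(1))
        return l,st
    wood=(hsv[...,1]>95)&(hsv[...,2]>130)&(hsv[...,0]>8)&(hsv[...,0]<22)
    comp(wood.astype(np.uint8),'wood')
    br=(hsv[...,1]<40)&(hsv[...,2]>165)
    comp(br.astype(np.uint8),'bright')
    dk=(hsv[...,2]<105)&(hsv[...,1]<70)
    comp(dk.astype(np.uint8),'dark')
    for nm,m in(('wood',wood),('br',br),('dk',dk)):
        cv2.imwrite(f'pics/m_{n}_{nm}.png',cv2.resize((m[y0:y1,x0:x1]*255).astype(np.uint8),None,fx=3,fy=3,interpolation=0))
s=np.load('pics/top0.npz');P=cloud(s)
R=P[150:320,240:350].reshape(-1,3);R=R[(R[:,0]>.2)&(R[:,0]<.72)]
print('easel max',R[R[:,2].argsort()[-3:]]); 
s=np.load('pics/scene0.npz');P=cloud(s).reshape(-1,3)
R=P[(P[:,0]>.2)&(P[:,0]<.75)&(P[:,1]>-.1)&(P[:,1]<.32)];print(R[R[:,2].argsort()[-3:]])
for a in np.arange(-.5,.6,.1):
  q=P[(P[:,0]>.2)&(P[:,0]<.75)&(P[:,1]>a)&(P[:,1]<a+.1)]
  if len(q):print(round(a,1),q[q[:,2].argmax()].round(3))
E
cd pics; python3 -c "
import cv2,numpy as np
a=[cv2.imread(f'm_top_{k}.png') for k in('wood','br','dk')];cv2.imwrite('mt.png',np.hstack(a))"
```

```text
top wood [219 192  30  98 497] [234.5 222.3]
top wood [196 199  39  96 483] [212.9 237.1]
top wood [234 293  19   8  37] [242.6 297.2]
top bright [209 207  28  17 274] [223.7 214.7]
top bright [205 222  28  17 257] [217.6 230.3]
top bright [229 254   8  19  62] [232.5 263.5]
top bright [235 277   7  13  43] [238.1 282.9]
top dark [234 274  14  24 132] [240.8 287.8]
top dark [207 216  11   7  33] [211.6 219. ]
scene wood [181 278 150  50 837] [262.8 301.7]
scene wood [250 253  22  20 164] [260.6 263.1]
scene wood [333 306  17  26 105] [341.6 320.3]
scene wood [208 240  21   9  73] [218.5 244.5]
scene bright [208 247  48  36 801] [232.1 261.5]
scene bright [213 270  26  17 284] [226.1 279.2]
scene bright [277 284  28  14 127] [290.1 290.8]
scene bright [310 297  21  12  97] [320.  302.6]
scene dark [251 280  94  43 969] [306.3 301.9]
scene dark [193 247  21  23 206] [202.9 258.7]
scene dark [247 322  38  18  80] [264.6 330.8]
scene dark [173 307  21  19  64] [181.4 314.6]
easel max [[0.35946873 0.13918276 0.21507654]
 [0.36495812 0.13627907 0.21523558]
 [0.34847766 0.14224207 0.21541721]]
[[0.20352134 0.06008873 0.52232293]
 [0.20204383 0.06190004 0.52307329]
 [0.20073575 0.06276281 0.52355689]]
-0.5 [ 0.698 -0.401  0.218]
-0.4 [ 0.732 -0.347  0.275]
-0.3 [ 0.473 -0.209  0.076]
-0.2 [ 0.685 -0.107  0.087]
-0.1 [ 0.219 -0.     0.502]
-0.0 [0.201 0.063 0.524]
0.1 [0.267 0.136 0.21 ]
0.2 [0.561 0.208 0.197]
0.3 [0.407 0.379 0.073]
0.4 [0.465 0.421 0.079]
0.5 [0.699 0.6   0.149]
```

View pics/mt.png

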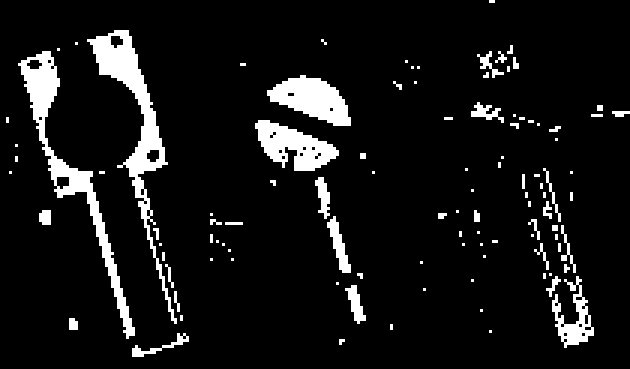

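```bash
python3 - <<'E'
from h import *
from scipy.optimize import least_squares
for n,roi in(('top',(190,182,260,305)),('scene',(170,230,360,340))):
    s=dict(np.load(f'pics/{n}0.npz'));im=np.ascontiguousarray(s['pixels'][:,:,::-1])
    hsv=cv2.cvtColor(im,cv2.COLOR_BGR2HSV)
    x0,y0,x1,y1=roi
    br=((hsv[...,1]<40)&(hsv[...,2]>165)).astype(np.uint8)
    M=np.zeros_like(br);M[y0:y1,x0:x1]=br[y0:y1,x0:x1]
    k,l,st,c=cv2.connectedComponentsWithStats(M)
    o=np.argsort(-st[1:,4])+1
    discpts=np.argwhere((l==o[0])|(l==o[1]))[:,::-1]
    W=ray(s,discpts,.033)[:,:2]
    hull=cv2.convexHull(W.astype(np.float32))[:,0]
    ctr,r=cv2.minEnclosingCircle(W.astype(np.float32));print(n,'disc mec',np.round(ctr,4),round(r,4))
    # bar
    bp=np.argwhere((l==o[2])|(l==o[3]))[:,::-1]
    B=ray(s,bp,.027)[:,:2]
    vx,vy,px,py=cv2.fitLine(B.astype(np.float32),cv2.DIST_HUBER,0,.001,.001).ravel()
    if vx<0:vx,vy=-vx,-vy
    d=np.array([vx,vy]);nrm=np.array([-vy,vx])
    print(' bar yaw',np.arctan2(vy,vx),'offset of disc centre',(np.array(ctr)-[px,py])@nrm, 'bar extent along rel disc',((B-np.array(ctr))@d).min(),((B-np.array(ctr))@d).max())
    # halves: slot direction by separating line between halves
    for i in o[:2]:
        q=ray(s,np.argwhere(l==i)[:,::-1],.033)[:,:2];print(' half',q.mean(0).round(4))
    a=ray(s,np.argwhere(l==o[0])[:,::-1],.033)[:,:2].mean(0)-ray(s,np.argwhere(l==o[1])[:,::-1],.033)[:,:2].mean(0)
    ang=np.arctan2(a[1],a[0])-np.pi/2-np.arctan2(vy,vx);print(' theta approx mod pi',ang%np.pi)
    # wood rect
    wood=((hsv[...,1]>95)&(hsv[...,2]>130)&(hsv[...,0]>8)&(hsv[...,0]<22)).astype(np.uint8)
    M[:]=0;M[y0:y1,x0:x1]=wood[y0:y1,x0:x1]
    k,l,st,c=cv2.connectedComponentsWithStats(M)
    pts=np.vstack([np.argwhere(l==i)[:,::-1] for i in range(1,k) if st[i,4]>30])
    w=ray(s,pts,.012)[:,:2];F=(w-np.array(ctr))@np.c_[d,nrm]
    print(' wood in fixture frame',np.percentile(F,[.5,99.5],axis=0).round(4))
# tall points via depth
for n in('top','scene'):
    s=dict(np.load(f'pics/{n}0.npz'));P=cloud(s).reshape(-1,3)
    q=P[(P[:,2]>.048)&(P[:,2]<.09)&(P[:,0]>.3)&(P[:,0]<.6)&(P[:,1]>.33)&(P[:,1]<.48)]
    m=q[:,0]>.435
    for t in(q[m],q[~m]): print(n,len(t),t.mean(0).round(4) if len(t) else'',t.max(0).round(3) if len(t) else '',t.min(0).round(3)if len(t) else '')
E
```

```text
top disc mec [0.5002 0.4102] 0.0495
 bar yaw 0.26616976 offset of disc centre 0.0005098968555357075 bar extent along rel disc -0.215371037237967 -0.10349642957863427
 half [0.5252 0.3997]
 half [0.4764 0.4195]
 theta approx mod pi 0.9178846225228154
 wood in fixture frame [[-0.2469 -0.0625]
 [ 0.0875  0.0595]]
scene disc mec [0.5017 0.4125] 0.0527
 bar yaw 0.26825505 offset of disc centre 0.003058722425826055 bar extent along rel disc -0.21730721158889577 -0.10599318912901906
 half [0.5081 0.4   ]
 half [0.485  0.4391]
 theta approx mod pi 0.26540632405010456
 wood in fixture frame [[-0.2501 -0.0626]
 [ 0.0837  0.0791]]
top 23 [0.4628 0.4242 0.0723] [0.471 0.432 0.08 ] [0.455 0.418 0.052]
top 18 [0.404  0.3818 0.069 ] [0.412 0.39  0.08 ] [0.34  0.35  0.049]
scene 102 [0.4615 0.4258 0.0671] [0.474 0.431 0.079] [0.454 0.416 0.048]
scene 90 [0.4063 0.3846 0.0636] [0.414 0.39  0.073] [0.401 0.375 0.048]
```

Request:
drive_tool([
  [[-0.12,0,0,0],[-0.12,0,0,0],[-0.12,0,0,0],[-0.12,0,0,0],[0,-0.1125,-0.1067,0],[0,-0.1125,-0.1067,0],[0,-0.1125,-0.1067,0],[0,-0.1125,-0.1067,0],[0,-0.1125,-0.1067,0],[0,-0.1125,-0.1067,0],[0,-0.1125,-0.1067,0],[0,-0.1125,-0.1067,0],[0,-0.1125,-0.1067,0],[0,-0.1125,-0.1067,0],[0,-0.1125,-0.1067,0],[0,-0.1125,-0.1067,0],[0,-0.1125,-0.1067,0],[0,-0.1125,-0.1067,0],[0,-0.1125,-0.1067,0],[0,0,0,0]],
], grip=0)

```text
time: 2.1
tool_pos: [0.4208, 0.003, 0.3244]
ee_rot: [-1.069, 1.568, 2.389]
wrist_force: [-0.2, -0.7, -0.1]
width: 0.0002
```

Request:
drive_tool([
  [[0,0,0,-0.0229],[0,0,0,-0.0229],[0,0,0,-0.0229],[0,0,0,-0.0229],[0,0,0,-0.0229],[0,0,0,-0.0229],[0,0,0,-0.0229],[0,0,0,-0.0229],[0,0,0,-0.0229],[0,0,0,-0.0229],[0,0,0,-0.0229],[0,0,0,-0.0229],[0,0,0,-0.0229],[0,0,0,-0.0229],[0,0,0,-0.0229],[0,0,0,-0.0229],[0,0,0,-0.0229],[0,0,0,0]],
])

```text
time: 3.9
tool_pos: [0.4197, -0.0013, 0.3252]
ee_rot: [-2.26, 1.57, -2.648]
wrist_force: [0.4, -0.8, -0.4]
width: 0.0006
```

```bash
cat >> h.py <<'E'
from scipy.spatial.transform import Rotation as Ro
def to_tool(target):
    o=robot.get_obs();R=Ro.from_euler('xyz',o['ee_rot']).as_matrix()
    d=R.T@(np.asarray(target)-o['tool_pos'])
    ya=np.degrees(np.arctan2(R[1,1],R[0,1]))
    print('t',round(o['time'],2),'tcp',o['tool_pos'].round(4) if hasattr(o['tool_pos'],'round') else o['tool_pos'],'yang',ya.round(2),'tool x',R[:,0].round(3),'F',np.round(o['wrist_force'],2))
    print('shift m',d.round(4),'shares',(d/.25).round(4))
E
python3 -c "
from h import *
print(robot.get_obs()['joint_positions'])
to_tool([.4522,.3995,.3244])"
```

```text
[-1.37997564e-01 -1.94856306e-01  1.40388805e+00 -5.44686917e-04
  1.93325683e+00 -1.32067354e+00]
t 3.9 tcp [ 0.4197 -0.0013  0.3252] yang 67.75 tool x [-0.001 -0.    -1.   ] F [ 0.44 -0.85 -0.4 ]
shift m [ 0.0006  0.3833 -0.1217] shares [ 0.0024  1.5331 -0.4868]
```

Request:
drive_tool([
  [[0,0.1278,-0.0406,0],[0,0.1278,-0.0406,0],[0,0.1278,-0.0406,0],[0,0.1278,-0.0406,0],[0,0.1278,-0.0406,0],[0,0.1278,-0.0406,0],[0,0.1278,-0.0406,0],[0,0.1278,-0.0406,0],[0,0.1278,-0.0406,0],[0,0.1278,-0.0406,0],[0,0.1278,-0.0406,0],[0,0.1278,-0.0406,0],[0,0,0,0],[0,0,0,0]],
])

```text
time: 5.3
tool_pos: [0.4521, 0.4003, 0.3244]
ee_rot: [-1.794, 1.569, -2.182]
wrist_force: [0.4, -1.5, 0.1]
width: 0.0006
```

```bash
python3 -c "
from h import *
to_tool([.4522,.3995,.048])
for n in('scene','wrist'): snap(n,n+'1.png')"
```

```text
t 5.3 tcp [0.4521 0.4003 0.3244] yang 67.74 tool x [-0.001 -0.002 -1.   ] F [ 0.39 -1.5   0.12]
shift m [ 0.2764 -0.      0.0005] shares [ 1.1058e+00 -2.0000e-04  2.1000e-03]
```

View pics/scene1.png

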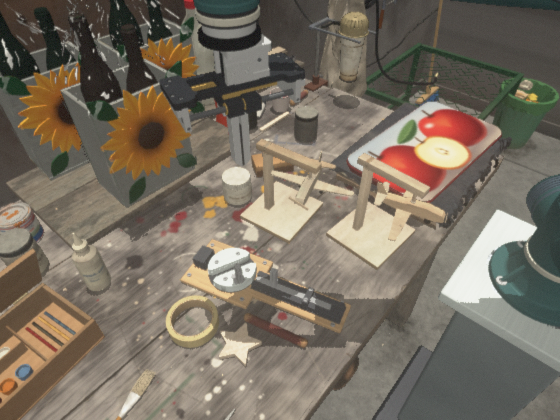

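View pics/wrist1.png

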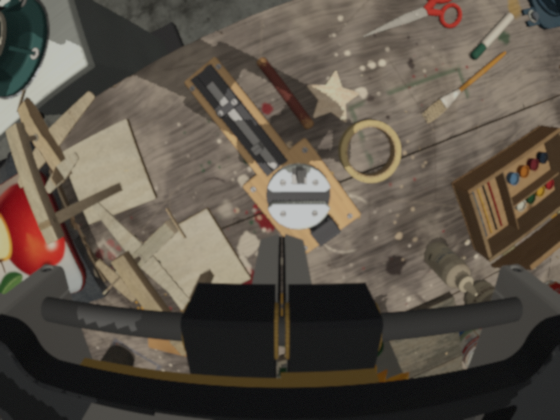

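Request:
drive_tool([
  [[0.12,0,0,0],[0.12,0,0,0],[0.12,0,0,0],[0.12,0,0,0],[0.12,0,0,0],[0.12,0,0,0],[0.12,0,0,0],[0.08,0,0,0],[0.04,0,0,0],[0,0,0,0]],
])

```text
time: 6.4
tool_pos: [0.4515, 0.399, 0.0844]
ee_rot: [-2.014, 1.568, -2.402]
wrist_force: [0.3, -0.3, -0.6]
width: 0.0008
```

```bash
python3 -c "
from h import *
to_tool([.4522,.3995,.048])
for n in('scene','wrist'):
  s=snap(n,n+'2.png')
im=cv2.imread('pics/scene2.png');cv2.imwrite('pics/s2z.png',cv2.resize(im[210:340,170:360],None,fx=4,fy=4,interpolation=cv2.INTER_CUBIC))"
```

```text
t 6.4 tcp [0.4515 0.399  0.0844] yang 67.74 tool x [-0.002 -0.002 -1.   ] F [ 0.26 -0.32 -0.62]
shift m [0.0364 0.0008 0.0005] shares [0.1454 0.0032 0.0021]
```

View pics/s2z.png

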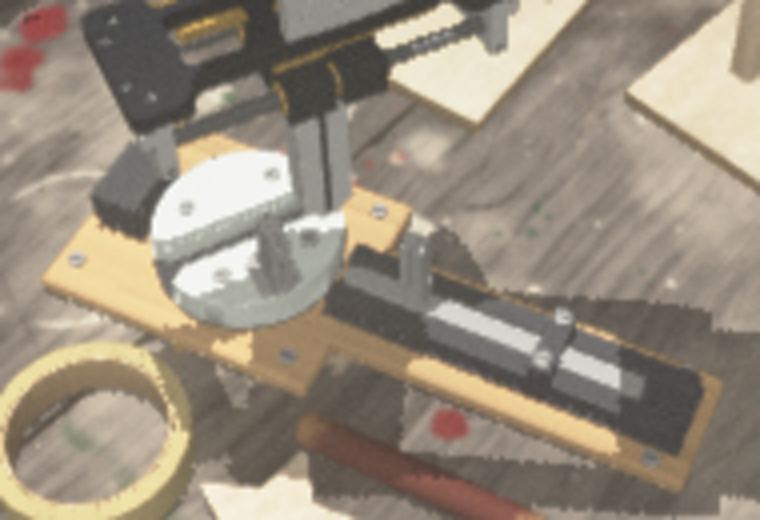

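View pics/wrist2.png

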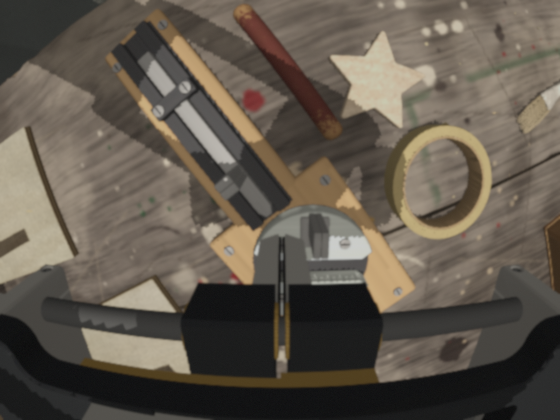

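Request:
drive_tool([
  [[0.06,0,0,0],[0.05,0,0,0],[0.035,0,0,0],[0,0,0,0]],
])

```text
time: 6.9
tool_pos: [0.4506, 0.3996, 0.0466]
ee_rot: [-2.102, 1.566, -2.489]
wrist_force: [-0.7, -0.1, 0.0]
width: 0.0006
```

```bash
python3 -c "
from h import *
to_tool([.456,.4088,.048])
s=snap('wrist','wrist3.png')"
```

```text
t 6.9 tcp [0.4506 0.3996 0.0466] yang 67.85 tool x [-0.004 -0.003 -1.   ] F [-0.65 -0.12  0.03]
shift m [-0.0015  0.0105  0.0015] shares [-0.006   0.0421  0.0061]
```

View pics/wrist3.png

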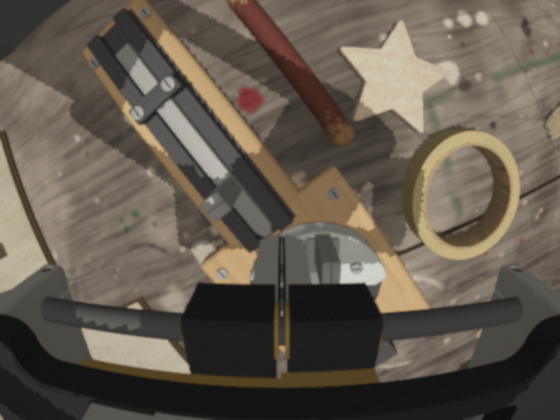

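Request:
drive_tool([
  [[-0.005,0.02,0.003,0],[0,0.02,0.003,0],[0,0.0113,-0.0045,0.0111],[0,0.0113,-0.0045,0.0111],[0,0.0113,-0.0045,0.0111],[0,0.0113,-0.0045,0.0111],[0,0.0113,-0.0045,0.0111],[0,0.0113,-0.0045,0.0111],[0,0,0,0]],
])

```text
time: 7.85
tool_pos: [0.4609, 0.4274, 0.0509]
ee_rot: [0.75, 1.57, -0.055]
wrist_force: [-0.5, -0.3, 0.8]
width: 0.0008
```

```bash
python3 -c "
from h import *
to_tool([.456,.4088,.048])
s=snap('wrist','wrist4.png');s=snap('scene','scene4.png')
im=cv2.imread('pics/scene4.png');cv2.imwrite('pics/s4z.png',cv2.resize(im[210:340,170:360],None,fx=4,fy=4,interpolation=cv2.INTER_CUBIC))"
```

```text
t 7.85 tcp [0.4609 0.4274 0.0509] yang 43.88 tool x [ 0.001 -0.    -1.   ] F [-0.55 -0.34  0.84]
shift m [ 0.0029 -0.0164  0.01  ] shares [ 0.0114 -0.0658  0.0399]
```

View pics/s4z.png

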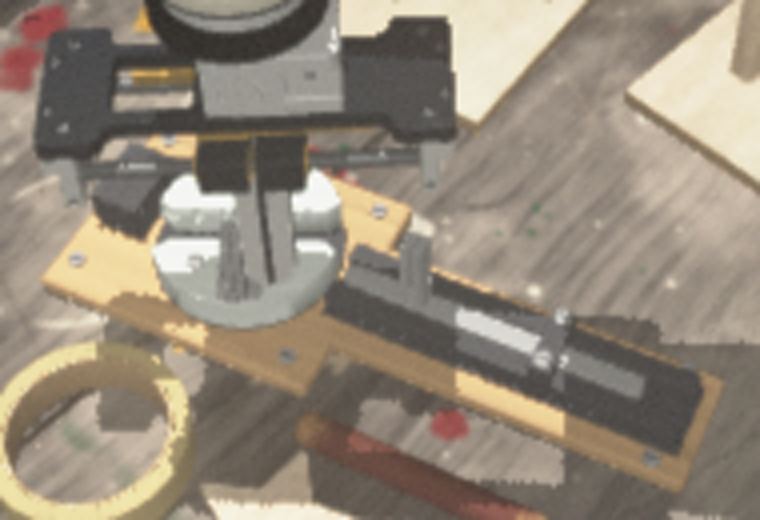

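View pics/wrist4.png

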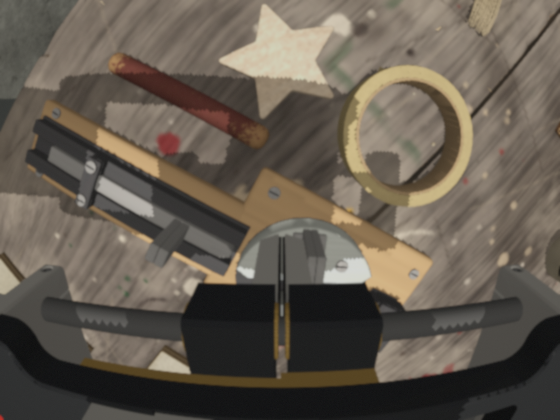

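Request:
drive_tool([
  [[0,0.0113,-0.0045,0.0111],[0,0.0113,-0.0045,0.0111],[0,0.0113,-0.0045,0.0111],[0,0.0113,-0.0045,0.0111],[0,0.0113,-0.0045,0.0111],[0,0.0113,-0.0045,0.0111],[0,0.0113,-0.0045,0.0111],[0,0,0,0]],
])

```text
time: 8.75
tool_pos: [0.473, 0.4442, 0.0505]
ee_rot: [2.834, 1.571, 1.542]
wrist_force: [-1.5, -1.1, 0.6]
width: 0.0004
```

```bash
python3 -c "
from h import *
to_tool([.4726,.444,.048])
s=snap('wrist','wrist5.png');s=snap('scene','scene5.png')
im=cv2.imread('pics/scene5.png');cv2.imwrite('pics/s5z.png',cv2.resize(im[210:340,170:360],None,fx=4,fy=4,interpolation=cv2.INTER_CUBIC))"
```

```text
t 8.75 tcp [0.473  0.4442 0.0505] yang 15.96 tool x [ 0.  0. -1.] F [-1.53 -1.14  0.58]
shift m [ 0.0025 -0.0004  0.0001] shares [ 0.0101 -0.0017  0.0004]
```

View pics/s5z.png

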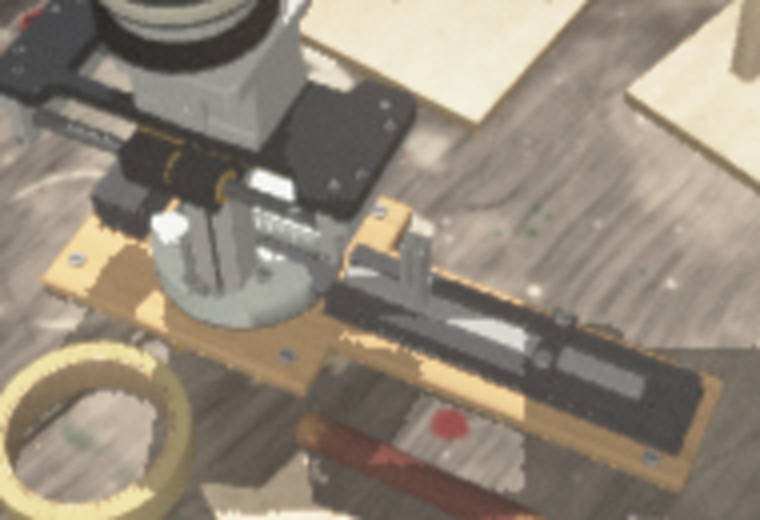

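View pics/wrist5.png

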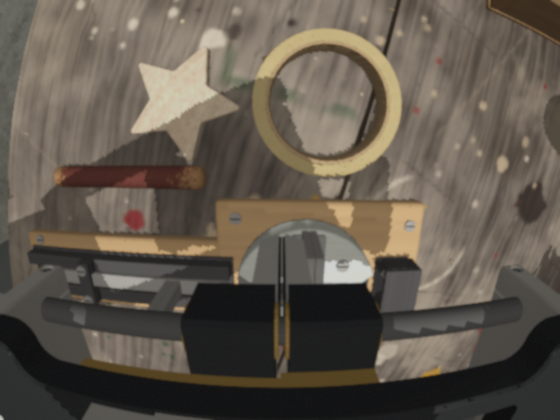

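Request:
drive_tool([
  [[0,-0.02,0,0],[0,-0.02,0,0],[-0.1,0,0,0],[-0.12,0,0,0],[-0.12,0,0,0],[-0.06,0,0,0],[0,-0.08,0.032,0],[0,-0.08,0.032,0],[0,-0.08,0.032,0],[0,-0.08,0.032,0],[0,-0.08,0.032,0],[0,0,0,0],[0,0,0,0]],
])

```text
time: 10.15
tool_pos: [0.3781, 0.3756, 0.1504]
ee_rot: [1.918, 1.57, 0.625]
wrist_force: [-0.1, -0.1, -0.7]
width: 0.0001
```

```bash
python3 -c "
from h import *
to_tool([.500-.1265*.9646,.410-.1265*.2638,.05])
s=snap('wrist','wrist6.png');s=snap('scene','scene6.png')
im=cv2.imread('pics/scene6.png');cv2.imwrite('pics/s6z.png',cv2.resize(im[210:340,170:360],None,fx=4,fy=4,interpolation=cv2.INTER_CUBIC))"
```

```text
t 10.15 tcp [0.3781 0.3756 0.1504] yang 15.91 tool x [ 0.001  0.    -1.   ] F [-0.11 -0.07 -0.66]
shift m [ 1.004e-01  1.000e-04 -1.000e-03] shares [ 0.4015  0.0005 -0.0041]
```

View pics/s6z.png

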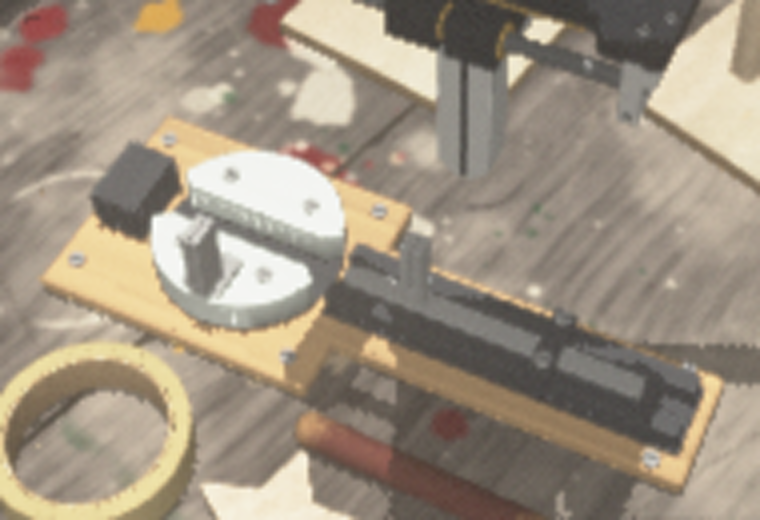

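View pics/wrist6.png

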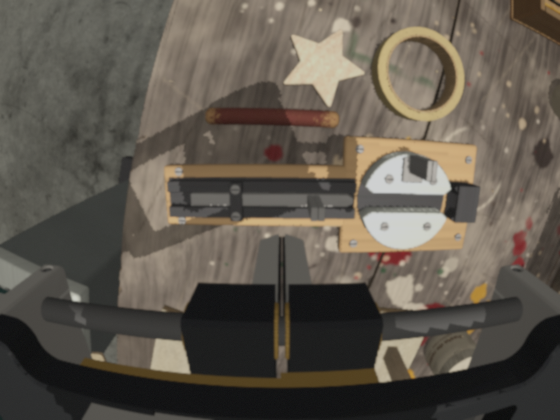

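```bash
python3 - <<'E'
from h import *
s=dict(np.load('pics/scene6.npz'));P=cloud(s).reshape(-1,3)
d=np.array([.9646,.2638]);n=np.array([-.2638,.9646]);O=np.array([.5,.41])
q=P[(P[:,2]>.05)&(P[:,2]<.085)&(np.hypot(P[:,0]-.5,P[:,1]-.41)<.06)]
f=(q[:,:2]-O)@np.c_[d,n];print('paddle pts',len(f),f.mean(0),f.min(0),f.max(0),np.median(f,0))
t=q[q[:,2]>.072];f=(t[:,:2]-O)@np.c_[d,n];print('paddle top',len(f),f.mean(0))
q=P[(P[:,2]>.05)&(P[:,2]<.085)&(np.hypot(P[:,0]-.405,P[:,1]-.384)<.025)]
f=(q[:,:2]-O)@np.c_[d,n];print('lug',f.mean(0),f.min(0),f.max(0))
# wrist slot
s=dict(np.load('pics/wrist6.npz'));K=s['mtx'];T=np.linalg.inv(s['extrinsics'])
def wr(uv,z):
    a=(uv[:,0]-K[0,2])/K[0,0];b=(uv[:,1]-K[1,2])/K[1,1];r=np.hypot(a,b);k=np.sin(r)/np.maximum(r,1e-9)
    D=np.c_[a*k,-b*k,-np.cos(r)]@T[:3,:3].T;o=T[:3,3];return o+D*((z-o[2])/D[:,2])[:,None]
g=cv2.cvtColor(np.ascontiguousarray(s['pixels']),cv2.COLOR_RGB2HSV)
br=((g[...,1]<40)&(g[...,2]>140)).astype(np.uint8);M=np.zeros_like(br);M[140:260,352:460]=br[140:260,352:460]
k,l,st,c=cv2.connectedComponentsWithStats(M);o=np.argsort(-st[1:,4])[:2]+1;print(st[o])
for i in o:
    pts=np.argwhere(l==i)[:,::-1]
    e=[]
    up=c[i][1]<202
    for u in range(370,436):
        v=pts[pts[:,0]==u,1]
        if len(v): e.append((u,v.max() if up else v.min()))
    w=wr(np.array(e,float),.033)[:,:2]
    vx,vy,px,py=cv2.fitLine(w.astype(np.float32),cv2.DIST_HUBER,0,.0005,.001).ravel()
    print('edge yaw',np.arctan(vy/vx),'off',(np.array([px,py])-O)@n)
pts=np.argwhere((l==o[0])|(l==o[1]))[:,::-1].astype(float)
print(cv2.minEnclosingCircle(wr(pts,.033)[:,:2].astype(np.float32)))
E
```

```text
paddle pts 115 [-0.00071049  0.04057568] [-0.00506507  0.02998242] [0.00634711 0.0482553 ] [-0.001826    0.04185008]
paddle top 50 [0.00026113 0.03880927]
lug [-0.09712593  0.00011757] [-0.10211865 -0.00854903] [-0.08977524  0.00561157]
[[ 363  211   83   38 2382]
 [ 366  154   85   41 2244]]
edge yaw 0.27219415 off -0.011671760426521278
edge yaw 0.26166508 off 0.0074191980495453115
((0.5002911686897278, 0.40822455286979675), 0.04990626126527786)
```

Request:
drive_tool([
  [[0.1,0,-0.004,0.0017],[0.12,0,0,0],[0.12,0,0,0],[0.05,0,0,0],[0.026,0,0,0],[0,0,0,0]],
])

```text
time: 10.85
tool_pos: [0.378, 0.3765, 0.0461]
ee_rot: [-1.029, 1.57, -2.333]
wrist_force: [-0.1, -0.2, 0.3]
width: 0.0005
```

```bash
python3 -c "
from h import *
to_tool([.500+.0185*.9646,.410+.0185*.2638,.046])
s=snap('wrist','wrist7.png')"
```

```text
t 10.85 tcp [0.378  0.3765 0.0461] yang 15.28 tool x [-0.    -0.001 -1.   ] F [-0.06 -0.19  0.27]
shift m [ 1.00e-04  1.45e-01 -2.00e-04] shares [ 2.000e-04  5.799e-01 -7.000e-04]
```

View pics/wrist7.png

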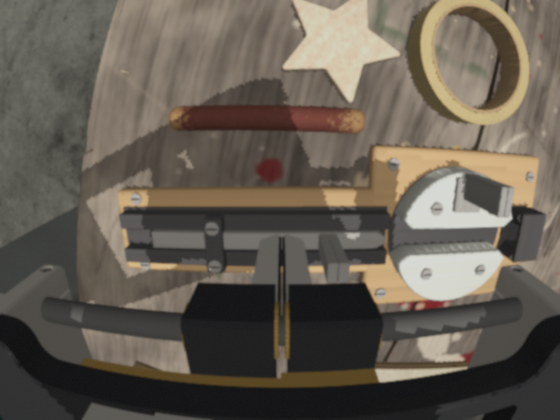

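Request:
drive_tool([
  [[0,0.02,0,0],[0,0.02,0,0],[0,0.02,0,0],[0,0.03,0,0],[0,0.03,0,0],[0,0.03,0,0],[0,0.03,0,0],[0,0.03,0,0],[0,0.03,0,0],[0,0.03,0,0],[0,0.03,0,0],[0,0.03,0,0],[0,0.03,0,0],[0,0.03,0,0],[0,0,0,0]],
])

```text
time: 12.4
tool_pos: [0.473, 0.4023, 0.0464]
ee_rot: [1.518, 1.57, 0.213]
wrist_force: [-0.2, -0.2, -0.4]
width: 0.0005
```

```bash
python3 -c "
from h import *
to_tool([.500+.0185*.9646,.410+.0185*.2638,.046])
s=snap('wrist','wrist8.png');s=snap('scene','scene8.png')
im=cv2.imread('pics/scene8.png');cv2.imwrite('pics/s8z.png',cv2.resize(im[210:340,170:360],None,fx=4,fy=4,interpolation=cv2.INTER_CUBIC))"
```

```text
t 12.4 tcp [0.473  0.4023 0.0464] yang 15.25 tool x [ 0.001  0.    -1.   ] F [-0.19 -0.21 -0.4 ]
shift m [ 0.0004  0.0466 -0.0004] shares [ 0.0018  0.1862 -0.0015]
```

View pics/s8z.png

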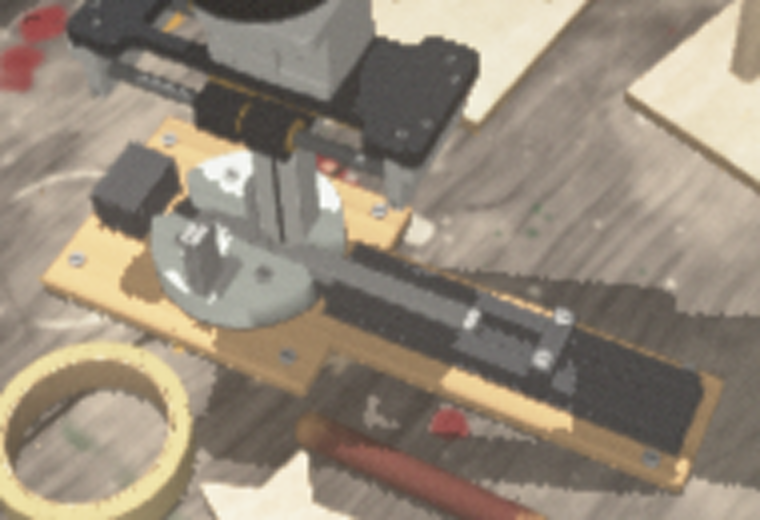

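View pics/wrist8.png

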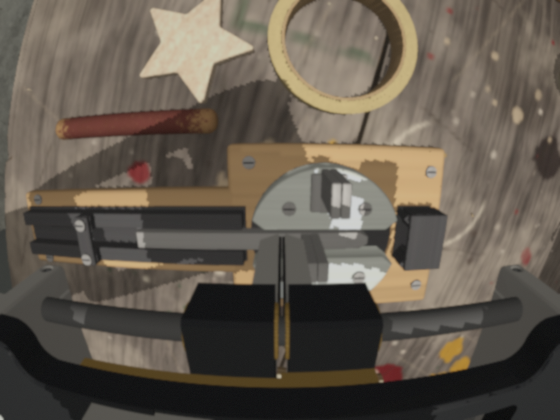

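Bar is passing through the disc. Continue 46 mm, slowing near the end.

Request:
drive_tool([
  [[0,0.03,0,0],[0,0.03,0,0],[0,0.03,0,0],[0,0.03,0,0],[0,0.02,0,0],[0,0.015,0,0],[0,0.012,0,0],[0,0.008,0,0],[0,0,0,0]],
])

```text
time: 13.4
tool_pos: [0.5143, 0.4136, 0.0462]
ee_rot: [-0.185, 1.571, -1.49]
wrist_force: [-0.6, -0.2, -0.8]
width: 0.0004
```

```bash
python3 -c "
from h import *
to_tool([.500+.0185*.9646,.410+.0185*.2638,.046])
s=snap('wrist','wrist9.png');s=snap('scene','scene9.png')
im=cv2.imread('pics/scene9.png');cv2.imwrite('pics/s9z.png',cv2.resize(im[210:340,170:360],None,fx=4,fy=4,interpolation=cv2.INTER_CUBIC))"
```

```text
t 13.4 tcp [0.5143 0.4136 0.0462] yang 15.27 tool x [ 0. -0. -1.] F [-0.63 -0.18 -0.82]
shift m [ 0.0002  0.0038 -0.0003] shares [ 0.0007  0.0153 -0.0013]
```

View pics/s9z.png

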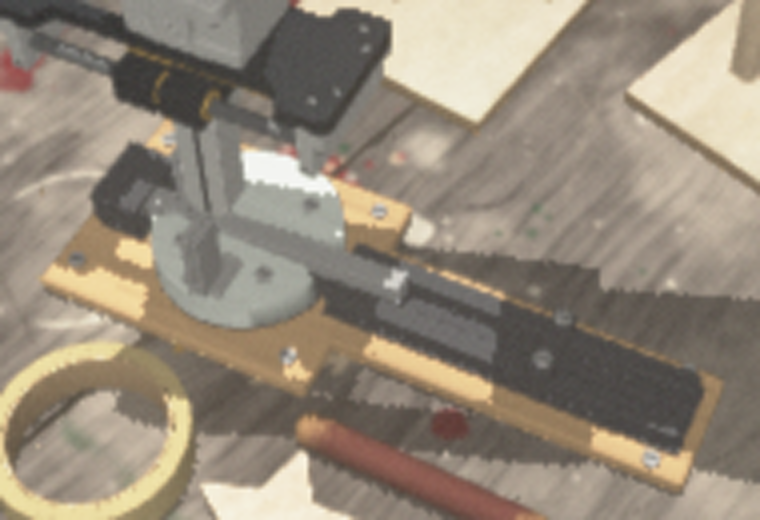

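Request:
drive_tool([
  [[0,0.008,0,0],[0,0.006,0,0],[0,0,0,0]],
])

```text
time: 13.8
tool_pos: [0.5177, 0.4146, 0.0465]
ee_rot: [1.41, 1.57, 0.106]
wrist_force: [0.8, -0.2, -0.9]
width: 0.0007
```

Request:
drive_tool([
  [[0,0.006,0,0],[0,0.004,0,0],[0,0,0,0]],
])

```text
time: 14.1
tool_pos: [0.52, 0.4152, 0.0464]
ee_rot: [1.268, 1.571, -0.036]
wrist_force: [-0.3, -0.6, -0.2]
width: 0.0004
```

Request:
drive_tool([
  [[0,0.006,0,0],[0,0.004,0,0],[0,0,0,0]],
])

```text
time: 14.4
tool_pos: [0.5211, 0.4158, 0.0469]
ee_rot: [-1.6, 1.568, -2.904]
wrist_force: [-4.4, -1.4, 4.8]
width: 0.0005
```

```bash
python3 -c "
from h import *
to_tool([.500+.0185*.9646,.410+.0185*.2638,.046])
s=snap('wrist','wrist10.png');s=snap('scene','scene10.png')
im=cv2.imread('pics/scene10.png');cv2.imwrite('pics/s10z.png',cv2.resize(im[210:340,170:360],None,fx=4,fy=4,interpolation=cv2.INTER_CUBIC))
P=cloud(s).reshape(-1,3)
d=np.array([.9646,.2638]);n=np.array([-.2638,.9646]);O=np.array([.5,.41])
f=np.c_[(P[:,:2]-O)@np.c_[d,n],P[:,2]]
q=f[(f[:,2]>.05)&(f[:,2]<.07)&(f[:,0]>.02)&(f[:,0]<.06)&(abs(f[:,1])<.02)];print(len(q),q.min(0),q.max(0),q.mean(0))"
```

```text
t 14.4 tcp [0.5211 0.4158 0.0469] yang 15.29 tool x [-0.003 -0.001 -1.   ] F [-4.38 -1.43  4.81]
shift m [ 0.0009 -0.0034  0.    ] shares [ 0.0035 -0.0135  0.0001]
48 [0.02044174 0.00218323 0.05008932] [0.04809539 0.01111666 0.06892566] [0.03221185 0.00794747 0.05981364]
```

View pics/s10z.png

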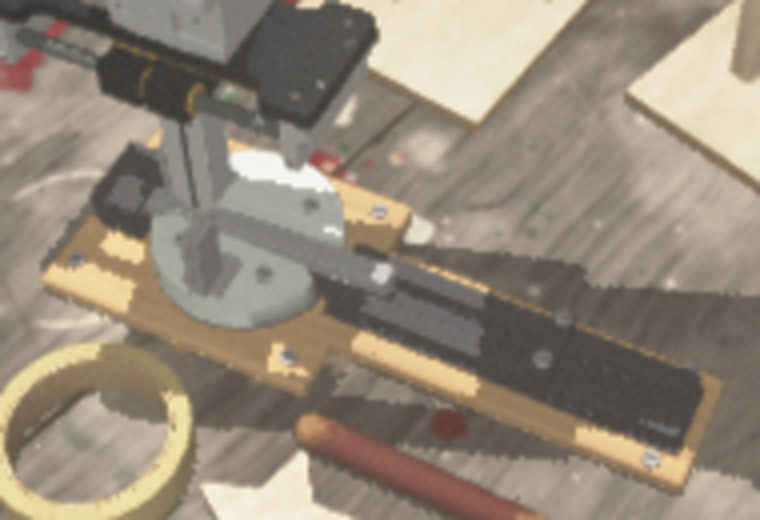

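View pics/wrist10.png

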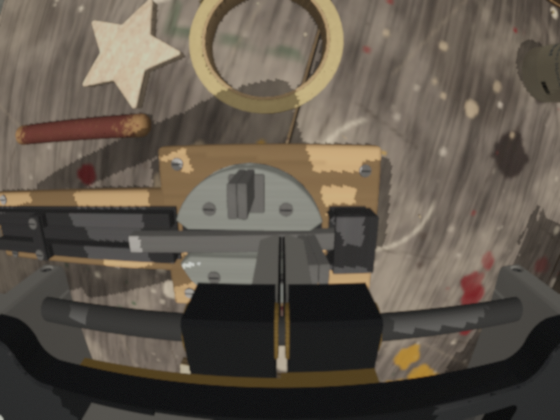

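Request:
drive_tool([
  [[0,-0.012,0,0],[0,-0.04,0,0],[0,-0.04,0,0],[-0.12,0,0,0],[-0.16,0,0,0],[-0.16,0,0,0],[-0.16,0,0,0],[0,-0.12,0.06,0],[0,-0.12,0.06,0],[0,-0.12,0.06,0],[0,-0.12,0.06,0],[0,0,0,0],[0,0,0,0]],
])

```text
time: 15.8
tool_pos: [0.3998, 0.3202, 0.1969]
ee_rot: [1.798, 1.569, 0.494]
wrist_force: [0.3, -0.4, -0.3]
width: 0.0004
```

```bash
python3 - <<'E'
from h import *
o=robot.get_obs();print(o['time'],o['tool_pos'],o['wrist_force'])
snap('wrist','wrist11.png');s=snap('scene','scene11.png')
im=cv2.imread('pics/scene11.png');cv2.imwrite('pics/s11z.png',cv2.resize(im[210:340,170:360],None,fx=4,fy=4,interpolation=cv2.INTER_CUBIC))
P=cloud(s).reshape(-1,3)
d=np.array([.9646,.2638]);n=np.array([-.2638,.9646]);O=np.array([.5,.41])
f=np.c_[(P[:,:2]-O)@np.c_[d,n],P[:,2]]
q=f[(f[:,2]>.05)&(f[:,2]<.085)&(f[:,0]>.015)&(f[:,0]<.07)&(abs(f[:,1])<.02)];print('lug',len(q),q.min(0),q.max(0),q.mean(0))
q=f[(f[:,2]>.05)&(f[:,2]<.085)&(abs(f[:,0])<.015)&(abs(f[:,1]-.04)<.017)];print('paddle',len(q),q.min(0),q.max(0),q.mean(0))
E
```

```text
15.8 [0.39977917 0.32015157 0.19691163] [ 0.33904588 -0.44138897 -0.2664665 ]
lug 77 [ 0.03104056 -0.00858281  0.05002259] [0.04404296 0.00506598 0.07343988] [ 0.03595955 -0.00050775  0.06450305]
paddle 112 [-0.00533119  0.02895222  0.05089079] [0.00657004 0.04790934 0.07948225] [-0.0007681   0.04079316  0.0673003 ]
```

View pics/s11z.png

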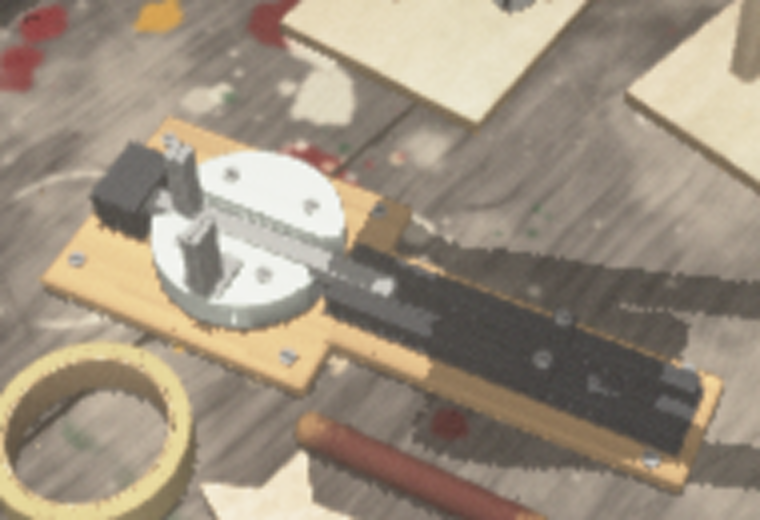

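View pics/wrist11.png

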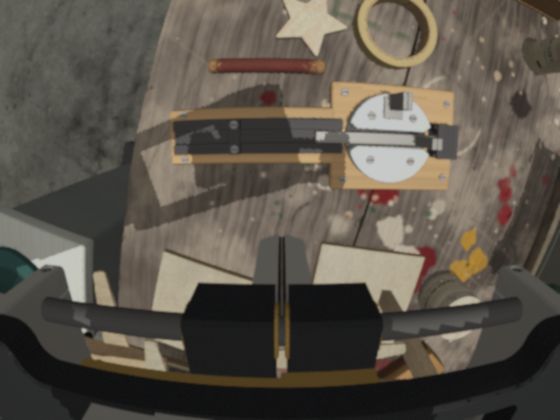

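```bash
python3 -c "
from h import *
robot.close_job()"
```

```text
the job is handed in; nothing more can be done
```

The fixture looks locked, and I handed the job in at about 16 s of the 48 s allowed. The hand-in gives no verdict, so this rests on my own checks.

**What I did:** I pushed the paddle's trailing face with the outside of the shut fingers. That turned the disc from about 0.92 rad to about 0. I then pushed the lug from behind, straight along the slot, until the force rose to about 4.6 N along the bar at the keeper's back wall. After that I backed off and lifted clear.

**Last checks before handing in:**

| Check | Result |
|---|---|
| Slot | In line with the bar to about 0.02 rad; measured before the bar was pushed, and the paddle had not moved since |
| Lug | About 36 mm past the disc's axis, which puts the tip at about 76 mm (at least 68 mm needed, wall at 77 mm) |
| Sideways offset | About 0.5 mm from the bar line |
| Bar | Looks flat in its guide, with the lug top at 73 mm as it should be |
| Bystanders | The ones in view looked unmoved by eye; I did not measure them |
| Arm | Clear of everything, with the wrist force near zero |

**What disagreed:**
- **Cameras:** they differed by up to about 2.5 mm on the disc's centre. That is close to the stated calibration and within the tolerances.
- **Back wall:** it came about 3 mm later in tool travel than I worked out. There was also a brief 4.8 N upward force on the tool at that point, and the bar did not look lifted afterwards.

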